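# Feel the stack in the patty press and mark the depth

### The job

The closed pot of the patty press holds a stack of frozen patties of unknown height. With the tips of the gripper press the black-handled lever down until the resistance clearly firms up (a push of about 10 N at the grip, never above 17 N, or the patties crack) and leave the lever down there, resting on the stack; then note how far it went by swinging the thin steel marker arm beside it down to the same slant as the lever has where it now rests. Let go of both and do not disturb the things standing around.

Things in the scene. Friction and masses are not known exactly. Their poses are not given: they have to be found in the camera images.
- pivot (a point): pivot of the lever on the press: a fixed point on the lever's hinge axis, 180 mm above the table. Its axes are those of the press: -x points from the pivot to the lever's side (roughly towards the robot), y runs along the hinge axis, z up. The press is fixed to the table: an aluminium base plate 230 x 130 mm, a yoke at the pivot and an opaque steel pot 112 mm wide, 123 mm high with its lid, centred 90 mm from the pivot on the -x side
- lever (a joint): lever angle, rad: 0 is fully up, slanting 0.65 rad above level (tip high); it grows as the lever is pressed down; 0.65 is level, limit 0.85. Stiff hinge: it stays where left; 1 to 3 N at the grip push it down freely. Where the plunger meets the hidden stack (between 0.28 and 0.75) resistance rises 2 to 4 N per mm at the grip; let go, it springs back up to 0.03 rad and rests on the stack
- lever_grip (a point): middle of the upper face of the lever's flat black grip, 215 mm from the pivot along the lever. The grip is 34 mm wide, 14 mm thick and 115 mm long, from 145 to 260 mm from the pivot. The point's x axis runs along the lever from the tip to the pivot, z is square to the upper face
- marker (a joint): angle of the marker arm, rad, counted exactly as the lever's: 0 is 0.65 rad above level, growing as it is swung down, limit 0.95. With the same value as lever the two are parallel. Stiff hinge: the arm stays where it is left; pushing it down takes 1 to 2 N at the grip
- marker_grip (a point): point on the upper face of the marker arm, 215 mm from its pivot along the arm. The arm is a plain flat steel bar 24 mm wide, 8 mm thick, reaching 260 mm from its pivot. Its hinge axis is the lever's, its centre line 120 mm to the +y side (press axes) of the lever's. The point's x axis runs along the arm from the tip to the pivot
- plunger: vertical plunger of the press, driven by the lever; its rod stands out of the pot lid and its foot, 100 mm wide, is hidden inside the pot. Origin: centre of the foot's underside, 98 mm above the table when the lever is fully up
- bowl: bystander: steel bowl, 120 mm wide, 50 mm high, beside the press. Origin at the underside
- shaker: bystander: glass shaker, 42 mm wide, 85 mm high, beside the press. Origin at the underside
- spatula: bystander: spatula, 240 mm long, lying in front of the press. Origin at the underside
- grater: bystander: steel grater lying flat, 250 x 92 x 56 mm. Origin at the underside
- jar: bystander: amber jar, 76 mm wide, 120 mm high. Origin at the underside
- mug: bystander: white mug, 80 mm wide, 95 mm high. Origin at the underside

How it is judged:
By the outcome, as a careful person would: the job done as asked, in the order asked, and still so for the second after the job is handed in, with the robot touching nothing.
It also fails if it takes over 67 s, if anything falls off the work surface, if the arm or the gripper's body presses on something with over 40 N, if the wrist force passes 120 N, or if a joint passes its speed limit or range.

### The arm

A 6-joint arm with a two-finger parallel gripper is mounted at the origin on the work surface. World frame = base frame: x ahead of the robot, y to its left, z up, the work surface at z = 0. Lengths are in m, angles in rad, forces in N, time in s.
With the tool pointing down it reaches from about 0.3 to 0.875 m from the base axis. Payload 6.4 kg.
Tool frame: the origin (TCP) lies midway between the tips of the shut fingers; the grasp point (between the pads) lies 19 mm behind it (ctrl.pinch_z is the distance from the TCP to the grasp point, in m); z points along the fingers, y is the line along which they close (so a half turn about z gives the same grasp; the last joint's range is limited). The gripper opens to 85 mm and grips with 20 to 120 N. Pads are 22 mm wide; open, the fingers measure 114 mm over their backs; the gripper's body (76 mm by 85 mm) begins 54 mm behind the grasp point. The pads swing forward as they close: fully open they stand 13 mm farther back than shut.
Start: joints at [-1.368, 0.181, 1.607, -0, 1.354, -0.206], TCP at [0.229, -0.528, 0.231] pointing down, gripper open.
Joint ranges: [-2.99, 2.99], [-0.89, 2.07], [0.3, 2.58], [-1.14, 4.28], [0, 2.63], [-3.12, 3.12]. Speed limits (rad/s): [2.57, 2.57, 3.01, 3.14, 3.14, 3.14].

### API

Orientations are given as a unit quaternion [w, x, y, z].
In Python, from bench import ctrl gives the robot as it stands.
- The arm moves only by the tool apply_moves, never from a script. Its argument "moves" is a list of rows, each an object with "jaw": the opening, from 0 (shut) to 1 (fully open); "offset": the shift along the tool's x, y, z in mm, a list of three; "rot": the turn, a rotation vector about the tool's x, y, z in degrees, a list of three. In form: [{"jaw": jaw, "offset": [dx, dy, dz], "rot": [ax, ay, az]}, ...]. A call has exactly 5 rows; each row shifts and turns the commanded pose from where the row before left it, along the tool's axes as they then stand; what a row does not reach is not made up. A row lasts 1/8 s, in which the tool goes at most 62.5 mm and 10.7 degrees, less where a joint would pass 70% of its speed; a pose out of reach is approached as far as the arm can. A call is refused whole if a number of a shift passes 62.5 or a number of a turn 10.7, either way. A call with a gripper value outside its range is refused whole. The fingers move at their own pace and stop on an object; the grip force is fixed at half the most. Time passes only in rows, so rows that do not move let the fingers close, or fill a call up. It gives the time, the measured TCP pose, the force, the opening and the grip force at its end, in the units of the state.
- ctrl.get_obs(): the state, without advancing time (a new reading comes with each control period).
- ctrl.camera(name): name is "side" or "top" or "wrist"; returns (picture, depth): 400x640x3 uint8, red, green, blue; 400x640 float32, m along the optical axis (not along the pixel's ray), 0 where there is no reading.
- ctrl.camera_params(name): a dict with "K" (3x3 intrinsics, pixels), "cam_to_world" (4x4, takes a point from camera to world coordinates); the wrist camera has in their place "mount" (4x4, takes a point from camera to tool coordinates, whose origin is the TCP and whose axes are the flange's). Camera axes: x right, y down, z forward; pixel columns grow to the right and rows downward; lengths in m; the calibration is good to about 2 mm. A picture is of the moment at which its call begins: read the wrist's pose just before it. camera_params takes no time and is no camera call.
- ctrl.hand_in(): hands the job in; it is judged then, once.
Trained networks look in the newest picture that a camera, given by its name, has taken for a name from the list of things; names that differ only in an ending like _2 or _b are one class to them, and where a whole thing is asked for, a point or a joint stands for the part that bears it (a point fixed in the world has none). Each returns a list of dicts, best first, with "score" (0 to 1); they miss things now and then, are a little off and sometimes report something else, mostly with a low value. They report only what shows in the picture. A call takes as long as a camera call.
- ctrl.outline_of(camera, target): "region" (400x640 bool, what is visible of it) and "position" ([column, row] in pixels, amid what is visible of it).
The state is a dict: "time_s": time; "q": joint angles; "dq": joint speeds; "joint_efforts": joint torques, N m; "eef_pos": TCP position; "eef_rot": TCP orientation; "wrist_force": force on the tool from outside, world axes, zero at the start; "torque": the same for the moment, N m; "opening": opening from 0.0 (shut) to 1.0 (fully open); "grasp_force": force on a finger pad.
Only numpy, scipy, OpenCV 4.12 (cv2) and the standard library are available. Lean on these libraries where they do the work, as an engineer would, in place of code of your own. Each camera call takes 0.05 s, during which the arm holds its last target. There are 200 camera calls.

## Working session

There is one attempt and no reset: what is moved stays moved. The work goes in short steps, Python scripts to look and compute and a tool call to move; the robot and the scene stay as the last step left them, time stands still between calls to the robot, and variables do not carry over. Pictures are saved under pics/ and viewed, at most 10 in all, crops included, and the job is handed in when it is done.

Besides the shell and the picture viewer there is one more tool, called after "Call:" as a command line: name --argument value ..., lists and objects as JSON in quotes. apply_moves: Moves the arm, as the interface text tells. Its arguments: {"type":"object","properties":{"moves":{"type":"array"}},"required":["moves"]}

```bash
mkdir -p pics; ls; cat > h.py <<'E'
import numpy as np, cv2
from bench import ctrl
def snap(n,f=None):
    p,d=ctrl.camera(n)
    if f: cv2.imwrite('pics/'+f,cv2.cvtColor(p,cv2.COLOR_RGB2BGR))
    return p,d
def R(q):
    w,x,y,z=q
    from scipy.spatial.transform import Rotation as r
    return r.from_quat([x,y,z,w]).as_matrix()
def c2w(n,o=None):
    P=ctrl.camera_params(n)
    if 'mount' in P:
        T=np.eye(4);T[:3,:3]=R(o['eef_rot']);T[:3,3]=o['eef_pos'];return P['K'],T@P['mount']
    return P['K'],P['cam_to_world']
def cloud(d,K,T):
    v,u=np.mgrid[:d.shape[0],:d.shape[1]]
    c=np.stack([(u-K[0,2])/K[0,0]*d,(v-K[1,2])/K[1,1]*d,d],-1)
    w=c@T[:3,:3].T+T[:3,3]; w[d<=0]=np.nan
    return w
E
python3 - <<'E'
from h import *
o=ctrl.get_obs();print(o)
ims=[]
for n in('side','top'):
    p,d=snap(n,n+'1.png');K,T=c2w(n);print(n,K,T)
    np.savez(n+'.npz',p=p,d=d)
    W=cloud(d,K,T)
    for t in('lever','marker','lever_grip','marker_grip','bowl','shaker','spatula','grater','jar','mug','plunger'):
        for r in ctrl.outline_of(n,t)[:1]:
            w=W[r['region']];print(n,t,round(r['score'],2),r['position'],r['region'].sum(),np.nanmin(w,0).round(3),np.nanmedian(w,0).round(3),np.nanmax(w,0).round(3))
            np.save(f'm_{n}_{t}.npy',r['region'])
E
```

```text
pics
{'time_s': 0.0, 'q': array([-1.36831932e+00,  1.81551083e-01,  1.60801446e+00, -1.84693645e-05,
        1.35382608e+00, -2.06283457e-01]), 'dq': array([-1.00894508e-03,  9.10588690e-04, -7.25723331e-05,  2.96687241e-04,
        4.16324920e-04, -1.04648850e-03]), 'joint_efforts': array([ 1.05118261e-04, -4.44867826e+01, -3.51339447e+01, -3.68480305e-04,
        8.89225543e-03,  2.61194906e-06]), 'eef_pos': array([ 0.22844964, -0.52705334,  0.23037541]), 'eef_rot': array([-8.99501332e-04,  9.79186160e-01,  2.02962202e-01, -7.30443523e-06]), 'wrist_force': array([0.61463095, 0.64664946, 0.28249764]), 'torque': array([0.01096388, 0.01068895, 0.00074318]), 'grasp_force': 0.0, 'opening': 0.9979905445642019}
side [[510.2467038    0.         327.25926316]
 [  0.         510.2467038  195.81656084]
 [  0.           0.           1.        ]] [[-0.72869105 -0.32456237  0.60304943 -0.24933565]
 [-0.68481351  0.35344132 -0.63726736  0.9005901 ]
 [-0.00630958 -0.87734742 -0.47981422  0.88632147]
 [ 0.          0.          0.          1.        ]]
side lever 0.65 [352.5, 166.4] 415 [ 0.506 -0.5
[... 1745 characters left out ...]
268.8, 174.1] 1080 [ 0.661  0.056 -0.002] [0.728 0.115 0.021] [0.777 0.171 0.058]
top shaker 0.78 [399.8, 185.7] 215 [ 0.634 -0.297  0.006] [ 0.65  -0.272  0.082] [ 0.672 -0.257  0.093]
top spatula 0.71 [327.7, 284.0] 852 [ 0.317 -0.095 -0.007] [ 0.381 -0.052  0.004] [ 0.553 -0.002  0.029]
top grater 0.72 [462.9, 264.3] 2387 [ 0.289 -0.526 -0.007] [ 0.424 -0.457  0.049] [ 0.546 -0.418  0.063]
top jar 0.71 [353.2, 186.1] 54 [ 0.63  -0.132  0.163] [ 0.634 -0.123  0.235] [ 0.642 -0.116  0.249]
top mug 0.87 [470.2, 191.1] 875 [ 0.59  -0.576 -0.003] [ 0.65  -0.505  0.05 ] [ 0.71  -0.445  0.101]
top plunger 0.65 [354.6, 184.3] 57 [ 0.63  -0.145  0.116] [ 0.634 -0.124  0.233] [ 0.659 -0.116  0.249]
```

```bash
python3 - <<'E'
from h import *
ims=[]
for n in('side','top'):
    z=np.load(n+'.npz');p=z['p'];K,T=c2w(n);W=cloud(z['d'],K,T)
    c=p[120:320,250:450] if n=='top' else p[120:320,230:430]
    ims.append(cv2.resize(c,(400,400),interpolation=cv2.INTER_CUBIC))
    for t in('lever','marker'):
        m=np.load(f'm_{n}_{t}.npy')
        m=cv2.erode(m.astype(np.uint8),np.ones((2,2)))>0
        w=W[m];c=p[m];w=w[(w[:,2]>0.2)&(w[:,0]<.8)]
        # line fit robust
        for k in range(6):
            mu=np.median(w,0);a=np.linalg.svd(w-w.mean(0),full_matrices=False)[2][0];
            mu=w.mean(0);r=np.linalg.norm((w-mu)-np.outer((w-mu)@a,a),axis=1)
            w=w[r<max(.02,2.5*np.median(r))]
        a=a*np.sign(a[0]);s=(w-mu)@a
        print(n,t,len(w),'c',mu.round(4),'dir',a.round(3),'yaw',np.arctan2(a[1],a[0]).round(3),'slant',np.arctan2(-a[2],np.hypot(a[0],a[1])).round(3),'ends',(mu+a*s.min()).round(3),(mu+a*s.max()).round(3), np.median(r).round(4))
cv2.imwrite('pics/a.png',cv2.cvtColor(np.hstack(ims),cv2.COLOR_RGB2BGR))
E
```

```text
side lever 250 c [ 0.5972 -0.1001  0.2679] dir [ 0.822 -0.212 -0.528] yaw -0.253 slant 0.557 ends [ 0.509 -0.077  0.324] [ 0.714 -0.13   0.193] 0.0057
side marker 145 c [0.629  0.0063 0.2816] dir [ 0.768 -0.22  -0.601] yaw -0.279 slant 0.645 ends [0.555 0.028 0.34 ] [ 0.736 -0.024  0.198] 0.0063
top lever 527 c [ 0.5714 -0.1069  0.2885] dir [ 0.82  -0.257 -0.511] yaw -0.304 slant 0.537 ends [ 0.513 -0.089  0.325] [ 0.717 -0.153  0.198] 0.0094
top marker 441 c [ 0.6421 -0.0037  0.2748] dir [ 0.767 -0.232 -0.599] yaw -0.294 slant 0.642 ends [0.558 0.022 0.34 ] [ 0.738 -0.033  0.2  ] 0.0053
```

View pics/a.png

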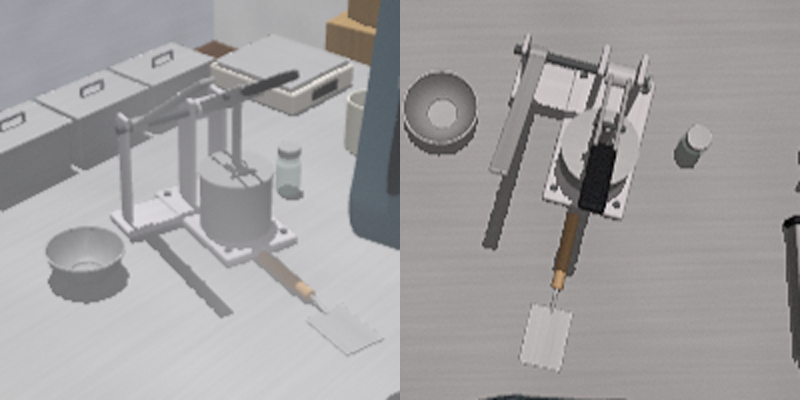

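The views show the lever's black grip around pixel (597,180) of the crop, with the marker arm parallel to it on the left. The press yaw is about -0.29 and the pivot about (0.721,-0.149). I'll move over the grip with the jaws shut.

Call:
apply_moves --moves '[{"jaw": 0,"offset": [0,0,-42],"rot": [0,0,10]},{"jaw": 0,"offset": [0,0,-42],"rot": [0,0,10]},{"jaw": 0,"offset": [0,0,-42],"rot": [0,0,10]},{"jaw": 0,"offset": [0,0,-42],"rot": [0,0,10]},{"jaw": 0,"offset": [22,-56,0],"rot": [0,0,0]}]'

```text
time_s: 1.82
eef_pos: [0.2646, -0.4831, 0.403]
eef_rot: [0.003, 0.989, -0.148, 0.001]
wrist_force: [1.2, -0.0, -1.0]
opening: 0.001
grasp_force: 0.0
```

Call:
apply_moves --moves '[{"jaw": 0,"offset": [22,-56,0],"rot": [0,0,0]},{"jaw": 0,"offset": [22,-56,0],"rot": [0,0,0]},{"jaw": 0,"offset": [22,-56,0],"rot": [0,0,0]},{"jaw": 0,"offset": [22,-56,0],"rot": [0,0,0]},{"jaw": 0,"offset": [22,-56,0],"rot": [0,0,0]}]'

```text
time_s: 2.45
eef_pos: [0.4519, -0.2416, 0.3996]
eef_rot: [0.0, 0.99, -0.144, 0.0]
wrist_force: [-0.0, -0.8, -0.5]
opening: -0.001
grasp_force: 0.0
```

Call:
apply_moves --moves '[{"jaw": 0,"offset": [22,-56,0],"rot": [0,0,0]},{"jaw": 0,"offset": [0,-56,0],"rot": [0,0,0]},{"jaw": 0,"offset": [0,0,0],"rot": [0,0,0]},{"jaw": 0,"offset": [0,0,0],"rot": [0,0,0]},{"jaw": 0,"offset": [0,0,0],"rot": [0,0,0]}]'

```text
time_s: 3.08
eef_pos: [0.5036, -0.1434, 0.3993]
eef_rot: [0.0, 0.989, -0.145, -0.0]
wrist_force: [-0.4, 0.5, 0.2]
opening: -0.002
grasp_force: 0.0
```

```bash
cat >> h.py <<'E'
def meas(n,t,o=None,zmin=.16,p=None,d=None):
    """centre line on upper face of lever/marker from depth: fits plane->line; returns centre, dir"""
    K,T=c2w(n,o);W=cloud(d,K,T)
    rs=ctrl.outline_of(n,t)
    if not rs: print(n,t,'none');return
    m=cv2.erode(rs[0]['region'].astype(np.uint8),np.ones((3,3)))>0
    w=W[m];w=w[np.isfinite(w).all(1)&(w[:,2]>zmin)]
    for k in range(8):
        mu=w.mean(0);a=np.linalg.svd(w-mu,full_matrices=False)[2]
        r=abs((w-mu)@a[2]);w=w[r<max(.004,2.5*np.median(r))]
    nrm=a[2]*np.sign(a[2][2]);d0=a[0]*np.sign(a[0][0]);s=(w-mu)@d0
    print(n,t,round(rs[0]['score'],2),len(w),'mu',mu.round(4),'dir',d0.round(3),'yaw',round(np.arctan2(d0[1],d0[0]),3),'slant',round(-np.arcsin(d0[2]),4),'nslant',round(np.arctan2(nrm[:2]@[.957,-.29],nrm[2]),3),'ends',(mu+d0*s.min()).round(3),(mu+d0*s.max()).round(3))
    return mu,d0,nrm
E
python3 - <<'E'
from h import *
o=ctrl.get_obs();p,d=snap('wrist','w1.png');print(d.min(),d.max())
for t in('lever_grip','lever','marker'): meas('wrist',t,o,.2,p,d)
z=np.load('top.npz')
ctrl.camera('top')
for t in ('lever','marker'): meas('top',t,None,.2,z['p'],z['d'])
E
```

```text
0.0 0.7010904
wrist lever_grip 0.88 5966 mu [ 0.572  -0.1064  0.287 ] dir [ 0.823 -0.237 -0.516] yaw -0.281 slant 0.5421 nslant 0.542 ends [ 0.514 -0.09   0.323] [ 0.687 -0.14   0.215]
wrist lever 0.84 5907 mu [ 0.5722 -0.1066  0.2869] dir [ 0.822 -0.242 -0.516] yaw -0.287 slant 0.5419 nslant 0.542 ends [ 0.514 -0.089  0.323] [ 0.687 -0.14   0.215]
wrist marker 0.61 6269 mu [0.6267 0.0009 0.2843] dir [ 0.768 -0.227 -0.599] yaw -0.288 slant 0.642 nslant 0.642 ends [0.558 0.021 0.338] [ 0.724 -0.028  0.208]
top lever 0.92 176 mu [ 0.5759 -0.1001  0.2871] dir [ 0.812 -0.266 -0.519] yaw -0.316 slant 0.5456 nslant 0.545 ends [ 0.517 -0.081  0.325] [ 0.713 -0.145  0.2  ]
top marker 0.82 412 mu [ 0.6425 -0.0025  0.2749] dir [ 0.765 -0.235 -0.599] yaw -0.298 slant 0.6425 nslant 0.643 ends [0.56  0.023 0.34 ] [ 0.738 -0.032  0.2  ]
```

View pics/w1.png

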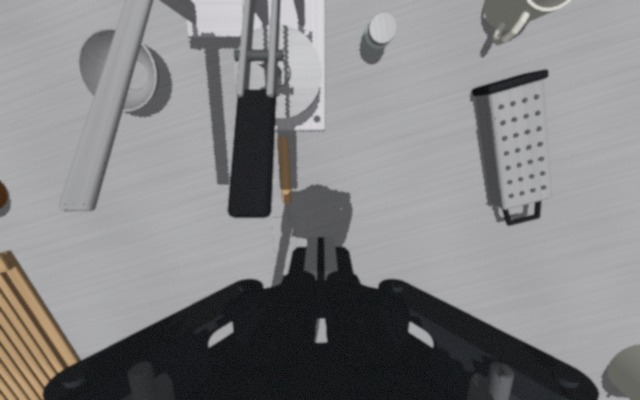

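The wrist view shows the black grip (column 252, rows 92-215) and the marker arm (tip at about 78,205). The lever slant is 0.542, so its angle is about 0.108. The marker slant is 0.642, so about 0.008. Next I go over the grip and down close to it.

Call:
apply_moves --moves '[{"jaw": 0,"offset": [21,-28,0],"rot": [0,0,0]},{"jaw": 0,"offset": [20,-27,0],"rot": [0,0,0]},{"jaw": 0,"offset": [0,0,45],"rot": [0,0,0]},{"jaw": 0,"offset": [0,0,38],"rot": [0,0,0]},{"jaw": 0,"offset": [0,0,0],"rot": [0,0,0]}]'

```text
time_s: 4.05
eef_pos: [0.5573, -0.1005, 0.3129]
eef_rot: [-0.001, 0.99, -0.144, -0.003]
wrist_force: [0.2, 0.3, 0.1]
opening: 0.004
grasp_force: 0.0
```

Call:
apply_moves --moves '[{"jaw": 0,"offset": [0,0,5],"rot": [0,0,0]},{"jaw": 0,"offset": [0,0,5],"rot": [0,0,0]},{"jaw": 0,"offset": [0,0,5],"rot": [0,0,0]},{"jaw": 0,"offset": [-2,0,4],"rot": [0,0,0]},{"jaw": 0,"offset": [-2,0,4],"rot": [0,0,0]}]'

```text
time_s: 4.68
eef_pos: [0.5553, -0.1001, 0.2938]
eef_rot: [0.0, 0.99, -0.144, 0.001]
wrist_force: [-0.7, 0.3, 3.8]
opening: 0.002
grasp_force: 1.2
```

Call:
apply_moves --moves '[{"jaw": 0,"offset": [-2,0,4],"rot": [0,0,0]},{"jaw": 0,"offset": [-2,0,4],"rot": [0,0,0]},{"jaw": 0,"offset": [-2,0,4],"rot": [0,0,0]},{"jaw": 0,"offset": [-2,0,3],"rot": [0,0,0]},{"jaw": 0,"offset": [0,0,1],"rot": [0,0,0]}]'

```text
time_s: 5.3
eef_pos: [0.5473, -0.0977, 0.277]
eef_rot: [-0.0, 0.99, -0.144, -0.0]
wrist_force: [-0.3, 0.1, 2.7]
opening: -0.001
grasp_force: 1.2
```

```bash
cat > lv.py <<'E'
from h import *
o=ctrl.get_obs();p,d=snap('wrist');print(o['eef_pos'],o['wrist_force'],o['torque'],o['time_s'])
meas('wrist','lever_grip',o,.1,p,d)
E
python3 lv.py; python3 -c "
from h import *
f=[ctrl.get_obs()['wrist_force'] for _ in range(3)];print(f)
p,d=snap('top')
meas('top','lever_grip',None,.15,p,d)"
```

```text
[ 0.54726854 -0.09768679  0.27697489] [-0.30376121  0.07478503  2.74840161] [-0.01647479  0.14997499 -0.03874149] 5.3
wrist lever_grip 0.92 8516 mu [ 0.593  -0.1112  0.2516] dir [ 0.884 -0.26  -0.39 ] yaw -0.286 slant 0.4005 nslant 0.4 ends [ 0.507 -0.086  0.29 ] [ 0.679 -0.136  0.214]
[array([-0.06169364, -0.32220369,  0.92374633]), array([-0.06169364, -0.32220369,  0.92374633]), array([-0.06169364, -0.32220369,  0.92374633])]
top lever_grip 0.55 186 mu [ 0.5588 -0.1014  0.2698] dir [ 0.883 -0.262 -0.389] yaw -0.288 slant 0.4001 nslant 0.4 ends [ 0.5   -0.084  0.296] [ 0.733 -0.153  0.193]
```

Call:
apply_moves --moves '[{"jaw": 0,"offset": [-1,0,2],"rot": [0,0,0]},{"jaw": 0,"offset": [-1,0,2],"rot": [0,0,0]},{"jaw": 0,"offset": [-1,0,2],"rot": [0,0,0]},{"jaw": 0,"offset": [0,0,2],"rot": [0,0,0]},{"jaw": 0,"offset": [0,0,0],"rot": [0,0,0]}]'

```text
time_s: 6.12
eef_pos: [0.5444, -0.0968, 0.269]
eef_rot: [-0.0, 0.99, -0.144, -0.0]
wrist_force: [-0.7, 0.3, 0.0]
opening: 0.003
grasp_force: 0.3
```

Call:
apply_moves --moves '[{"jaw": 0,"offset": [0,0,0.6],"rot": [0,0,0]},{"jaw": 0,"offset": [-0.5,0,0.6],"rot": [0,0,0]},{"jaw": 0,"offset": [0,0,0.6],"rot": [0,0,0]},{"jaw": 0,"offset": [-0.5,0,0.6],"rot": [0,0,0]},{"jaw": 0,"offset": [0,0,0.6],"rot": [0,0,0]}]'

```text
time_s: 6.75
eef_pos: [0.5436, -0.0966, 0.2663]
eef_rot: [-0.0, 0.99, -0.144, -0.0]
wrist_force: [-0.2, 0.7, 2.8]
opening: 0.001
grasp_force: 1.2
```

Call:
apply_moves --moves '[{"jaw": 0,"offset": [0,0,0.6],"rot": [0,0,0]},{"jaw": 0,"offset": [-0.5,0,0.6],"rot": [0,0,0]},{"jaw": 0,"offset": [0,0,0.6],"rot": [0,0,0]},{"jaw": 0,"offset": [-0.5,0,0.6],"rot": [0,0,0]},{"jaw": 0,"offset": [0,0,0.6],"rot": [0,0,0]}]'

```text
time_s: 7.38
eef_pos: [0.5426, -0.0963, 0.2632]
eef_rot: [-0.0, 0.99, -0.144, -0.0]
wrist_force: [-1.2, -0.6, 3.6]
opening: -0.0
grasp_force: 1.2
```

Call:
apply_moves --moves '[{"jaw": 0,"offset": [0,0,0.6],"rot": [0,0,0]},{"jaw": 0,"offset": [-0.5,0,0.6],"rot": [0,0,0]},{"jaw": 0,"offset": [0,0,0.6],"rot": [0,0,0]},{"jaw": 0,"offset": [-0.5,0,0.6],"rot": [0,0,0]},{"jaw": 0,"offset": [0,0,0.6],"rot": [0,0,0]}]'

```text
time_s: 8.0
eef_pos: [0.5417, -0.096, 0.2603]
eef_rot: [-0.0, 0.99, -0.144, -0.0]
wrist_force: [0.1, 0.0, 2.6]
opening: 0.002
grasp_force: 1.2
```

Call:
apply_moves --moves '[{"jaw": 0,"offset": [0,0,0.6],"rot": [0,0,0]},{"jaw": 0,"offset": [-0.5,0,0.6],"rot": [0,0,0]},{"jaw": 0,"offset": [0,0,0.6],"rot": [0,0,0]},{"jaw": 0,"offset": [-0.5,0,0.6],"rot": [0,0,0]},{"jaw": 0,"offset": [0,0,0.6],"rot": [0,0,0]}]'

```text
time_s: 8.62
eef_pos: [0.5407, -0.0957, 0.2572]
eef_rot: [-0.0, 0.99, -0.144, -0.0]
wrist_force: [0.1, 0.4, 3.2]
opening: 0.0
grasp_force: 1.2
```

Call:
apply_moves --moves '[{"jaw": 0,"offset": [0,0,0.6],"rot": [0,0,0]},{"jaw": 0,"offset": [-0.5,0,0.6],"rot": [0,0,0]},{"jaw": 0,"offset": [0,0,0.6],"rot": [0,0,0]},{"jaw": 0,"offset": [-0.5,0,0.6],"rot": [0,0,0]},{"jaw": 0,"offset": [0,0,0.6],"rot": [0,0,0]}]'

```text
time_s: 9.25
eef_pos: [0.5398, -0.0955, 0.2543]
eef_rot: [0.0, 0.99, -0.144, 0.0]
wrist_force: [-1.0, 0.4, 2.6]
opening: 0.004
grasp_force: 1.2
```

Call:
apply_moves --moves '[{"jaw": 0,"offset": [0,0,0.6],"rot": [0,0,0]},{"jaw": 0,"offset": [-0.5,0,0.6],"rot": [0,0,0]},{"jaw": 0,"offset": [0,0,0.6],"rot": [0,0,0]},{"jaw": 0,"offset": [-0.5,0,0.6],"rot": [0,0,0]},{"jaw": 0,"offset": [0,0,0.6],"rot": [0,0,0]}]'

```text
time_s: 9.88
eef_pos: [0.5389, -0.0952, 0.2513]
eef_rot: [-0.0, 0.99, -0.144, 0.0]
wrist_force: [-0.1, 0.7, 1.8]
opening: -0.001
grasp_force: 1.2
```

Call:
apply_moves --moves '[{"jaw": 0,"offset": [0,0,0.6],"rot": [0,0,0]},{"jaw": 0,"offset": [-0.5,0,0.6],"rot": [0,0,0]},{"jaw": 0,"offset": [0,0,0.6],"rot": [0,0,0]},{"jaw": 0,"offset": [-0.3,0,0.6],"rot": [0,0,0]},{"jaw": 0,"offset": [0,0,0.6],"rot": [0,0,0]}]'

```text
time_s: 10.5
eef_pos: [0.538, -0.0949, 0.2482]
eef_rot: [-0.0, 0.99, -0.144, -0.0]
wrist_force: [-1.4, -0.1, 2.8]
opening: -0.002
grasp_force: 1.2
```

Call:
apply_moves --moves '[{"jaw": 0,"offset": [0,0,0.6],"rot": [0,0,0]},{"jaw": 0,"offset": [-0.5,0,0.6],"rot": [0,0,0]},{"jaw": 0,"offset": [0,0,0.6],"rot": [0,0,0]},{"jaw": 0,"offset": [-0.3,0,0.6],"rot": [0,0,0]},{"jaw": 0,"offset": [0,0,0.6],"rot": [0,0,0]}]'

```text
time_s: 11.12
eef_pos: [0.5373, -0.0947, 0.2453]
eef_rot: [-0.0, 0.99, -0.144, -0.0]
wrist_force: [-0.5, 0.5, 2.7]
opening: -0.001
grasp_force: 1.2
```

Call:
apply_moves --moves '[{"jaw": 0,"offset": [0,0,0.6],"rot": [0,0,0]},{"jaw": 0,"offset": [-0.5,0,0.6],"rot": [0,0,0]},{"jaw": 0,"offset": [0,0,0.6],"rot": [0,0,0]},{"jaw": 0,"offset": [-0.2,0,0.6],"rot": [0,0,0]},{"jaw": 0,"offset": [0,0,0.6],"rot": [0,0,0]}]'

```text
time_s: 11.75
eef_pos: [0.5365, -0.0945, 0.2422]
eef_rot: [-0.0, 0.99, -0.144, -0.0]
wrist_force: [-1.0, -0.2, 3.0]
opening: 0.001
grasp_force: 1.2
```

Call:
apply_moves --moves '[{"jaw": 0,"offset": [0,0,0.6],"rot": [0,0,0]},{"jaw": 0,"offset": [-0.4,0,0.6],"rot": [0,0,0]},{"jaw": 0,"offset": [0,0,0.6],"rot": [0,0,0]},{"jaw": 0,"offset": [-0.3,0,0.6],"rot": [0,0,0]},{"jaw": 0,"offset": [0,0,0.6],"rot": [0,0,0]}]'

```text
time_s: 12.38
eef_pos: [0.5359, -0.0943, 0.2393]
eef_rot: [0.0, 0.99, -0.144, -0.0]
wrist_force: [-1.3, 0.8, 3.1]
opening: 0.006
grasp_force: 1.2
```

Call:
apply_moves --moves '[{"jaw": 0,"offset": [0,0,0.6],"rot": [0,0,0]},{"jaw": 0,"offset": [-0.4,0,0.6],"rot": [0,0,0]},{"jaw": 0,"offset": [0,0,0.6],"rot": [0,0,0]},{"jaw": 0,"offset": [-0.2,0,0.6],"rot": [0,0,0]},{"jaw": 0,"offset": [0,0,0.6],"rot": [0,0,0]}]'

```text
time_s: 13.0
eef_pos: [0.5353, -0.0941, 0.2362]
eef_rot: [-0.0, 0.99, -0.144, -0.0]
wrist_force: [-0.7, 0.6, 3.3]
opening: 0.003
grasp_force: 1.2
```

Call:
apply_moves --moves '[{"jaw": 0,"offset": [0,0,0.6],"rot": [0,0,0]},{"jaw": 0,"offset": [-0.4,0,0.6],"rot": [0,0,0]},{"jaw": 0,"offset": [0,0,0.6],"rot": [0,0,0]},{"jaw": 0,"offset": [-0.2,0,0.6],"rot": [0,0,0]},{"jaw": 0,"offset": [0,0,0.6],"rot": [0,0,0]}]'

```text
time_s: 13.62
eef_pos: [0.5347, -0.094, 0.2332]
eef_rot: [-0.0, 0.99, -0.144, -0.0]
wrist_force: [-0.9, 0.5, 2.7]
opening: -0.005
grasp_force: 1.2
```

Call:
apply_moves --moves '[{"jaw": 0,"offset": [0,0,0.6],"rot": [0,0,0]},{"jaw": 0,"offset": [-0.3,0,0.6],"rot": [0,0,0]},{"jaw": 0,"offset": [0,0,0.6],"rot": [0,0,0]},{"jaw": 0,"offset": [-0.2,0,0.6],"rot": [0,0,0]},{"jaw": 0,"offset": [0,0,0.6],"rot": [0,0,0]}]'

```text
time_s: 14.25
eef_pos: [0.5343, -0.0938, 0.2302]
eef_rot: [-0.0, 0.99, -0.144, -0.0]
wrist_force: [-1.2, -0.0, 2.7]
opening: 0.001
grasp_force: 1.2
```

Call:
apply_moves --moves '[{"jaw": 0,"offset": [0,0,0.6],"rot": [0,0,0]},{"jaw": 0,"offset": [-0.3,0,0.6],"rot": [0,0,0]},{"jaw": 0,"offset": [0,0,0.6],"rot": [0,0,0]},{"jaw": 0,"offset": [-0.2,0,0.6],"rot": [0,0,0]},{"jaw": 0,"offset": [0,0,0.6],"rot": [0,0,0]}]'

```text
time_s: 14.88
eef_pos: [0.5338, -0.0937, 0.2272]
eef_rot: [-0.0, 0.99, -0.144, -0.0]
wrist_force: [-1.1, 0.4, 2.6]
opening: -0.001
grasp_force: 1.2
```

Call:
apply_moves --moves '[{"jaw": 0,"offset": [0,0,0.6],"rot": [0,0,0]},{"jaw": 0,"offset": [-0.3,0,0.6],"rot": [0,0,0]},{"jaw": 0,"offset": [0,0,0.6],"rot": [0,0,0]},{"jaw": 0,"offset": [-0.1,0,0.6],"rot": [0,0,0]},{"jaw": 0,"offset": [0,0,0.6],"rot": [0,0,0]}]'

```text
time_s: 15.5
eef_pos: [0.5334, -0.0935, 0.2242]
eef_rot: [-0.0, 0.99, -0.144, -0.0]
wrist_force: [-1.0, 0.5, 2.8]
opening: 0.002
grasp_force: 1.2
```

Call:
apply_moves --moves '[{"jaw": 0,"offset": [0,0,0.6],"rot": [0,0,0]},{"jaw": 0,"offset": [-0.2,0,0.6],"rot": [0,0,0]},{"jaw": 0,"offset": [0,0,0.6],"rot": [0,0,0]},{"jaw": 0,"offset": [-0.2,0,0.6],"rot": [0,0,0]},{"jaw": 0,"offset": [0,0,0.6],"rot": [0,0,0]}]'

```text
time_s: 16.12
eef_pos: [0.5331, -0.0935, 0.2213]
eef_rot: [-0.0, 0.99, -0.144, -0.0]
wrist_force: [-1.6, -0.0, 2.7]
opening: 0.001
grasp_force: 1.2
```

Call:
apply_moves --moves '[{"jaw": 0,"offset": [0,0,0.6],"rot": [0,0,0]},{"jaw": 0,"offset": [-0.2,0,0.6],"rot": [0,0,0]},{"jaw": 0,"offset": [0,0,0.6],"rot": [0,0,0]},{"jaw": 0,"offset": [-0.2,0,0.6],"rot": [0,0,0]},{"jaw": 0,"offset": [0,0,0.6],"rot": [0,0,0]}]'

```text
time_s: 16.75
eef_pos: [0.5327, -0.0933, 0.2182]
eef_rot: [-0.0, 0.99, -0.144, -0.0]
wrist_force: [-1.3, -0.0, 3.1]
opening: 0.006
grasp_force: 1.2
```

Call:
apply_moves --moves '[{"jaw": 0,"offset": [0,0,0.6],"rot": [0,0,0]},{"jaw": 0,"offset": [-0.2,0,0.6],"rot": [0,0,0]},{"jaw": 0,"offset": [0,0,0.6],"rot": [0,0,0]},{"jaw": 0,"offset": [-0.1,0,0.6],"rot": [0,0,0]},{"jaw": 0,"offset": [0,0,0.6],"rot": [0,0,0]}]'

```text
time_s: 17.38
eef_pos: [0.5324, -0.0933, 0.2152]
eef_rot: [-0.0, 0.99, -0.144, -0.0]
wrist_force: [-0.5, 0.9, 3.5]
opening: -0.0
grasp_force: 1.2
```

Call:
apply_moves --moves '[{"jaw": 0,"offset": [0,0,0.6],"rot": [0,0,0]},{"jaw": 0,"offset": [-0.2,0,0.6],"rot": [0,0,0]},{"jaw": 0,"offset": [0,0,0.6],"rot": [0,0,0]},{"jaw": 0,"offset": [-0.1,0,0.6],"rot": [0,0,0]},{"jaw": 0,"offset": [0,0,0.6],"rot": [0,0,0]}]'

```text
time_s: 18.0
eef_pos: [0.5321, -0.0932, 0.2123]
eef_rot: [-0.0, 0.99, -0.144, -0.0]
wrist_force: [-1.7, -0.0, 2.8]
opening: -0.002
grasp_force: 1.2
```

Call:
apply_moves --moves '[{"jaw": 0,"offset": [0,0,0.6],"rot": [0,0,0]},{"jaw": 0,"offset": [-0.1,0,0.6],"rot": [0,0,0]},{"jaw": 0,"offset": [0,0,0.6],"rot": [0,0,0]},{"jaw": 0,"offset": [-0.1,0,0.6],"rot": [0,0,0]},{"jaw": 0,"offset": [0,0,0.6],"rot": [0,0,0]}]'

```text
time_s: 18.62
eef_pos: [0.532, -0.0931, 0.2093]
eef_rot: [0.0, 0.99, -0.144, 0.0]
wrist_force: [-1.8, 0.8, 2.8]
opening: -0.001
grasp_force: 1.2
```

Call:
apply_moves --moves '[{"jaw": 0,"offset": [0,0,0.6],"rot": [0,0,0]},{"jaw": 0,"offset": [-0.1,0,0.6],"rot": [0,0,0]},{"jaw": 0,"offset": [0,0,0.6],"rot": [0,0,0]},{"jaw": 0,"offset": [-0.1,0,0.6],"rot": [0,0,0]},{"jaw": 0,"offset": [0,0,0.6],"rot": [0,0,0]}]'

```text
time_s: 19.25
eef_pos: [0.5318, -0.0931, 0.2062]
eef_rot: [-0.0, 0.99, -0.144, -0.0]
wrist_force: [-1.6, -0.2, 2.1]
opening: -0.003
grasp_force: 1.2
```

Call:
apply_moves --moves '[{"jaw": 0,"offset": [0,0,0.6],"rot": [0,0,0]},{"jaw": 0,"offset": [0,0,0.6],"rot": [0,0,0]},{"jaw": 0,"offset": [0,0,0.6],"rot": [0,0,0]},{"jaw": 0,"offset": [0,0,0.6],"rot": [0,0,0]},{"jaw": 0,"offset": [0,0,0.6],"rot": [0,0,0]}]'

```text
time_s: 19.88
eef_pos: [0.5317, -0.0931, 0.2032]
eef_rot: [-0.0, 0.99, -0.144, -0.0]
wrist_force: [-1.5, 0.3, 2.1]
opening: 0.001
grasp_force: 1.2
```

Call:
apply_moves --moves '[{"jaw": 0,"offset": [0,0,0.6],"rot": [0,0,0]},{"jaw": 0,"offset": [0,0,0.6],"rot": [0,0,0]},{"jaw": 0,"offset": [0,0,0.6],"rot": [0,0,0]},{"jaw": 0,"offset": [0,0,0.6],"rot": [0,0,0]},{"jaw": 0,"offset": [0,0,0.6],"rot": [0,0,0]}]'

```text
time_s: 20.5
eef_pos: [0.5317, -0.093, 0.2005]
eef_rot: [0.0, 0.99, -0.144, -0.0]
wrist_force: [-3.1, 1.2, 6.2]
opening: 0.001
grasp_force: 3.0
```

Call:
apply_moves --moves '[{"jaw": 0,"offset": [0,0,0.2],"rot": [0,0,0]},{"jaw": 0,"offset": [0,0,0.2],"rot": [0,0,0]},{"jaw": 0,"offset": [0,0,0.2],"rot": [0,0,0]},{"jaw": 0,"offset": [0,0,0.2],"rot": [0,0,0]},{"jaw": 0,"offset": [0,0,0.2],"rot": [0,0,0]}]'

```text
time_s: 21.12
eef_pos: [0.5316, -0.093, 0.1998]
eef_rot: [0.0, 0.99, -0.144, -0.0]
wrist_force: [-3.5, 1.7, 7.6]
opening: 0.0
grasp_force: 3.7
```

```bash
python3 - <<'E'
from h import *
for i in range(6):
    o=ctrl.get_obs(); p,d=snap('wrist'); print(o['wrist_force'].round(2),o['eef_pos'].round(4),o['grasp_force'].round(2))
meas('wrist','lever_grip',o,.1,p,d)
E
```

```text
Traceback (most recent call last):
AttributeError: 'float' object has no attribute 'round'
```

Call:
apply_moves --moves '[{"jaw": 0,"offset": [0,0,0.3],"rot": [0,0,0]},{"jaw": 0,"offset": [0,0,0.3],"rot": [0,0,0]},{"jaw": 0,"offset": [0,0,0.3],"rot": [0,0,0]},{"jaw": 0,"offset": [0,0,0.3],"rot": [0,0,0]},{"jaw": 0,"offset": [0,0,0.2],"rot": [0,0,0]}]'

```text
time_s: 21.8
eef_pos: [0.5315, -0.093, 0.1988]
eef_rot: [0.0, 0.99, -0.144, -0.0]
wrist_force: [-5.7, 2.5, 10.1]
opening: 0.0
grasp_force: 4.9
```

```bash
python3 - <<'E'
from h import *
for i in range(6):
    o=ctrl.get_obs(); p,d=snap('wrist'); print(o['wrist_force'].round(2),o['eef_pos'].round(4),o['grasp_force'])
meas('wrist','lever_grip',o,.1,p,d)
E
```

```text
[-5.7   2.54 10.05] [ 0.5315 -0.093   0.1988] 4.93027369491756
[-6.34  1.96  9.35] [ 0.5315 -0.093   0.1987] 4.762707492336631
[-6.14  1.49  9.73] [ 0.5315 -0.093   0.1988] 4.742286270484328
[-6.28  1.69  9.91] [ 0.5315 -0.093   0.1987] 4.742174427956343
[-5.98  1.25 10.07] [ 0.5315 -0.093   0.1988] 4.741123002022505
[-6.28  2.19 10.2 ] [ 0.5315 -0.093   0.1988] 4.740797337144613
wrist lever_grip 0.96 9735 mu [ 0.5803 -0.1074  0.1963] dir [ 0.959 -0.282 -0.009] yaw -0.286 slant 0.0091 nslant 0.009 ends [ 0.481 -0.078  0.197] [ 0.644 -0.126  0.196]
```

Call:
apply_moves --moves '[{"jaw": 0,"offset": [0,0,-3],"rot": [0,0,0]},{"jaw": 0,"offset": [0,0,-25],"rot": [0,0,0]},{"jaw": 0,"offset": [0,0,-60],"rot": [0,0,0]},{"jaw": 0,"offset": [0,0,-60],"rot": [0,0,0]},{"jaw": 0,"offset": [0,0,-20],"rot": [0,0,0]}]'

```text
time_s: 22.78
eef_pos: [0.5334, -0.0936, 0.3705]
eef_rot: [0.001, 0.99, -0.144, 0.004]
wrist_force: [-0.5, 0.0, -0.6]
opening: -0.002
grasp_force: 0.0
```

Call:
apply_moves --moves '[{"jaw": 0,"offset": [0,0,-10],"rot": [0,0,0]},{"jaw": 0,"offset": [0,0,0],"rot": [0,0,0]},{"jaw": 0,"offset": [0,0,0],"rot": [0,0,0]},{"jaw": 0,"offset": [0,0,0],"rot": [0,0,0]},{"jaw": 0,"offset": [0,0,0],"rot": [0,0,0]}]'

```text
time_s: 23.4
eef_pos: [0.5316, -0.093, 0.3751]
eef_rot: [-0.0, 0.99, -0.144, -0.001]
wrist_force: [-0.1, -0.2, 0.4]
opening: 0.0
grasp_force: 0.0
```

```bash
python3 - <<'E'
from h import *
for i in range(2):
    o=ctrl.get_obs(); p,d=snap('wrist','w2.png')
    meas('wrist','lever_grip',o,.1,p,d)
meas('wrist','marker',o,.1,p,d)
print(o['eef_pos'],o['wrist_force'],o['time_s'])
p,d=snap('top')
meas('top','lever_grip',None,.16,p,d); meas('top','marker',None,.16,p,d)
E
```

```text
wrist lever_grip 0.69 3725 mu [ 0.5595 -0.1014  0.1975] dir [ 0.96  -0.279 -0.034] yaw -0.283 slant 0.0344 nslant 0.034 ends [ 0.476 -0.077  0.2  ] [ 0.698 -0.142  0.193]
wrist lever_grip 0.3 9937 mu [ 0.6219 -0.0285  0.2517] dir [ 0.185 -0.604 -0.776] yaw -1.274 slant 0.8876 nslant 0.64 ends [0.601 0.04  0.34 ] [ 0.658 -0.145  0.102]
wrist marker 0.75 7427 mu [0.6281 0.0012 0.2836] dir [ 0.768 -0.228 -0.599] yaw -0.289 slant 0.6422 nslant 0.642 ends [0.558 0.022 0.338] [ 0.729 -0.029  0.205]
[ 0.5317074  -0.09304281  0.37555305] [ 0.74059692  0.02186765 -0.06515502] 23.5
top lever_grip 0.67 254 mu [ 0.5148 -0.0888  0.1999] dir [ 0.965 -0.255 -0.06 ] yaw -0.258 slant 0.0601 nslant 0.061 ends [ 0.477 -0.079  0.202] [ 0.556 -0.1    0.197]
top marker 0.88 393 mu [ 0.6504 -0.0044  0.269 ] dir [ 0.77  -0.226 -0.597] yaw -0.285 slant 0.6396 nslant 0.639 ends [0.56  0.022 0.339] [ 0.758 -0.036  0.186]
```

Call:
apply_moves --moves '[{"jaw": 0,"offset": [18,-59,0],"rot": [0,0,0]},{"jaw": 0,"offset": [18,-59,0],"rot": [0,0,0]},{"jaw": 0,"offset": [0,0,25],"rot": [0,0,0]},{"jaw": 0,"offset": [0,0,25],"rot": [0,0,0]},{"jaw": 0,"offset": [0,0,0],"rot": [0,0,0]}]'

```text
time_s: 24.42
eef_pos: [0.5988, 0.0102, 0.3235]
eef_rot: [-0.0, 0.99, -0.144, -0.002]
wrist_force: [1.0, -0.2, 0.3]
opening: -0.004
grasp_force: 0.0
```

Call:
apply_moves --moves '[{"jaw": 0,"offset": [0,0,8],"rot": [0,0,0]},{"jaw": 0,"offset": [-2,0,8],"rot": [0,0,0]},{"jaw": 0,"offset": [-5,0,8],"rot": [0,0,0]},{"jaw": 0,"offset": [-5,0,8],"rot": [0,0,0]},{"jaw": 0,"offset": [-4,0,7],"rot": [0,0,0]}]'

```text
time_s: 25.05
eef_pos: [0.5842, 0.0144, 0.2866]
eef_rot: [0.0, 0.99, -0.144, 0.0]
wrist_force: [0.1, -0.6, 3.0]
opening: -0.003
grasp_force: 0.8
```

```bash
cat > mk.py <<'E'
from h import *
for i in range(3):
    o=ctrl.get_obs(); p,d=snap('wrist','w3.png')
    meas('wrist','marker',o,.1,p,d)
    meas('wrist','lever_grip',o,.1,p,d)
print(o['eef_pos'],o['wrist_force'],o['time_s'])
E
python3 mk.py
```

```text
wrist marker 0.77 9177 mu [ 0.6472 -0.0021  0.2459] dir [ 0.842 -0.249 -0.478] yaw -0.288 slant 0.4989 nslant 0.499 ends [0.546 0.028 0.303] [ 0.721 -0.024  0.204]
wrist lever_grip 0.69 6851 mu [ 0.5596 -0.0997  0.1965] dir [ 0.953 -0.297 -0.055] yaw -0.302 slant 0.0551 nslant 0.056 ends [ 0.477 -0.074  0.201] [ 0.692 -0.141  0.189]
wrist marker 0.92 9232 mu [ 0.647  -0.002   0.2451] dir [ 0.845 -0.25  -0.473] yaw -0.288 slant 0.4929 nslant 0.493 ends [0.546 0.028 0.302] [ 0.721 -0.024  0.204]
wrist lever_grip 0.64 6833 mu [ 0.5594 -0.0997  0.1964] dir [ 0.953 -0.297 -0.057] yaw -0.302 slant 0.0575 nslant 0.058 ends [ 0.477 -0.074  0.201] [ 0.692 -0.141  0.188]
wrist marker 0.73 9092 mu [ 0.6471 -0.0021  0.2451] dir [ 0.845 -0.249 -0.473] yaw -0.287 slant 0.4926 nslant 0.493 ends [0.545 0.028 0.302] [ 0.722 -0.024  0.203]
wrist lever_grip 0.87 6816 mu [ 0.5599 -0.0998  0.1964] dir [ 0.954 -0.296 -0.056] yaw -0.301 slant 0.0557 nslant 0.056 ends [ 0.477 -0.074  0.201] [ 0.693 -0.141  0.189]
[0.58469639 0.01437721 0.28693773] [0.1425532  0.5736039  0.06998844] 25.35
```

View pics/w3.png

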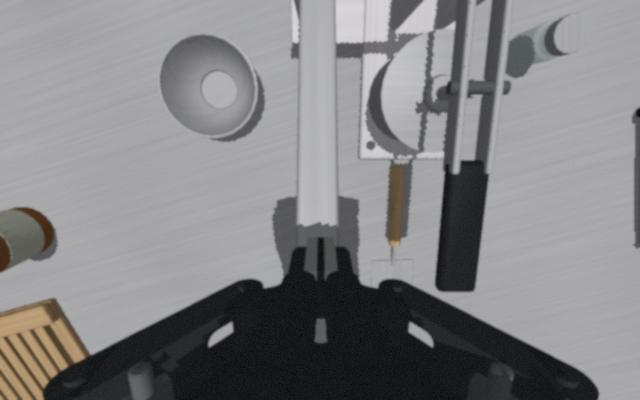

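The wrist view shows the marker under the fingertips (column 318), with the lever's black grip at (460,225). I'll continue down the arc.

Call:
apply_moves --moves '[{"jaw": 0,"offset": [-4,0,8],"rot": [0,0,0]},{"jaw": 0,"offset": [-4,0,8],"rot": [0,0,0]},{"jaw": 0,"offset": [-3,0,8],"rot": [0,0,0]},{"jaw": 0,"offset": [-3,0,8],"rot": [0,0,0]},{"jaw": 0,"offset": [-3,0,7],"rot": [0,0,0]}]'

```text
time_s: 26.12
eef_pos: [0.5682, 0.0192, 0.2473]
eef_rot: [0.0, 0.99, -0.144, 0.0]
wrist_force: [1.8, -0.5, 1.0]
opening: 0.002
grasp_force: 0.8
```

Call:
apply_moves --moves '[{"jaw": 0,"offset": [-2,0,7],"rot": [0,0,0]},{"jaw": 0,"offset": [-2,0,7],"rot": [0,0,0]},{"jaw": 0,"offset": [-2,0,7],"rot": [0,0,0]},{"jaw": 0,"offset": [-1,0,6],"rot": [0,0,0]},{"jaw": 0,"offset": [-1,0,5],"rot": [0,0,0]}]'

```text
time_s: 26.75
eef_pos: [0.5606, 0.0215, 0.2155]
eef_rot: [0.0, 0.99, -0.144, -0.0]
wrist_force: [1.9, 0.5, 1.6]
opening: -0.003
grasp_force: 0.8
```

```bash
sed -i 's/    m=cv2.erode(rs\[0\].*/    m=rs[0]["region"]\n    if t.startswith("lever"): m=m\&(p.max(-1)<75)\n    m=cv2.erode(m.astype(np.uint8),np.ones((5,5) if n=="wrist" else (2,2)))>0/' h.py; python3 mk.py
```

```text
wrist marker 0.72 10041 mu [0.6255 0.0044 0.2037] dir [ 0.948 -0.281 -0.147] yaw -0.288 slant 0.1471 nslant 0.147 ends [0.514 0.037 0.221] [ 0.678 -0.011  0.196]
wrist lever_grip 0.91 9868 mu [ 0.5332 -0.0899  0.1978] dir [ 0.954 -0.295 -0.06 ] yaw -0.3 slant 0.0604 nslant 0.061 ends [ 0.479 -0.073  0.201] [ 0.584 -0.106  0.195]
wrist marker none
wrist lever_grip 0.65 9841 mu [ 0.5333 -0.09    0.1978] dir [ 0.953 -0.296 -0.06 ] yaw -0.301 slant 0.0602 nslant 0.061 ends [ 0.479 -0.073  0.201] [ 0.584 -0.106  0.195]
wrist marker 0.71 10263 mu [0.6252 0.0045 0.2032] dir [ 0.949 -0.282 -0.143] yaw -0.289 slant 0.1438 nslant 0.144 ends [0.513 0.038 0.22 ] [ 0.678 -0.011  0.195]
wrist lever_grip 0.88 9804 mu [ 0.5332 -0.0899  0.1978] dir [ 0.953 -0.296 -0.06 ] yaw -0.301 slant 0.0604 nslant 0.061 ends [ 0.479 -0.073  0.201] [ 0.584 -0.106  0.195]
[0.56054062 0.02148057 0.21584294] [-0.3893057   0.72757801 -0.06823634] 27.05
```

Call:
apply_moves --moves '[{"jaw": 0,"offset": [-0.5,0,3],"rot": [0,0,0]},{"jaw": 0,"offset": [-0.5,0,3],"rot": [0,0,0]},{"jaw": 0,"offset": [-0.5,0,3],"rot": [0,0,0]},{"jaw": 0,"offset": [0,0,3],"rot": [0,0,0]},{"jaw": 0,"offset": [0,0,2],"rot": [0,0,0]}]'

```text
time_s: 27.82
eef_pos: [0.559, 0.022, 0.2016]
eef_rot: [-0.0, 0.99, -0.144, -0.0]
wrist_force: [-0.5, 0.2, 2.1]
opening: -0.0
grasp_force: 0.8
```

Call:
apply_moves --moves '[{"jaw": 0,"offset": [0,0,-30],"rot": [0,0,0]},{"jaw": 0,"offset": [0,0,-40],"rot": [0,0,0]},{"jaw": 0,"offset": [0,0,0],"rot": [0,0,0]},{"jaw": 0,"offset": [0,0,0],"rot": [0,0,0]},{"jaw": 0,"offset": [0,0,0],"rot": [0,0,0]}]'

```text
time_s: 28.45
eef_pos: [0.5583, 0.022, 0.2702]
eef_rot: [-0.0, 0.99, -0.144, -0.001]
wrist_force: [-0.6, -0.2, -0.4]
opening: 0.002
grasp_force: 0.0
```

```bash
python3 mk.py
```

```text
wrist marker 0.66 6904 mu [0.624  0.0047 0.1947] dir [ 0.957 -0.28  -0.081] yaw -0.284 slant 0.0816 nslant 0.082 ends [0.542 0.029 0.202] [ 0.694 -0.016  0.189]
wrist lever_grip 0.93 5563 mu [ 0.5323 -0.0903  0.198 ] dir [ 0.954 -0.294 -0.06 ] yaw -0.299 slant 0.0599 nslant 0.06 ends [ 0.48  -0.074  0.201] [ 0.584 -0.106  0.195]
wrist marker 0.75 6884 mu [0.6243 0.0047 0.1947] dir [ 0.956 -0.283 -0.082] yaw -0.288 slant 0.0817 nslant 0.082 ends [0.54  0.03  0.202] [ 0.695 -0.016  0.189]
wrist lever_grip 0.91 5544 mu [ 0.5321 -0.0902  0.198 ] dir [ 0.954 -0.294 -0.06 ] yaw -0.299 slant 0.0601 nslant 0.06 ends [ 0.479 -0.074  0.201] [ 0.584 -0.106  0.195]
wrist marker 0.78 6891 mu [0.6249 0.0045 0.1946] dir [ 0.956 -0.283 -0.081] yaw -0.288 slant 0.0815 nslant 0.081 ends [0.54  0.03  0.202] [ 0.695 -0.016  0.189]
wrist lever_grip 0.96 5507 mu [ 0.5321 -0.0902  0.198 ] dir [ 0.954 -0.294 -0.061] yaw -0.299 slant 0.0609 nslant 0.061 ends [ 0.479 -0.074  0.201] [ 0.584 -0.106  0.195]
[0.55905766 0.02190611 0.27146056] [-0.53836266  0.42277733 -0.2366058 ] 28.75
```

Call:
apply_moves --moves '[{"jaw": 0,"offset": [0,40,0],"rot": [0,0,0]},{"jaw": 0,"offset": [0,40,0],"rot": [0,0,0]},{"jaw": 0,"offset": [0,40,0],"rot": [0,0,0]},{"jaw": 0,"offset": [0,0,0],"rot": [0,0,0]},{"jaw": 0,"offset": [0,0,0],"rot": [0,0,0]}]'

```text
time_s: 29.52
eef_pos: [0.5251, -0.0929, 0.272]
eef_rot: [-0.0, 0.99, -0.144, 0.0]
wrist_force: [0.8, 0.7, 0.3]
opening: 0.002
grasp_force: 0.0
```

```bash
python3 mk.py; python3 -c "
from h import *
print(ctrl.camera_params('wrist')['mount'].round(3))"
```

```text
wrist marker 0.7 8561 mu [0.6118 0.0064 0.1955] dir [ 0.956 -0.282 -0.082] yaw -0.287 slant 0.0819 nslant 0.082 ends [0.51  0.036 0.204] [ 0.696 -0.018  0.188]
wrist lever_grip 0.57 3949 mu [ 0.5431 -0.0963  0.1974] dir [ 0.953 -0.297 -0.058] yaw -0.302 slant 0.0583 nslant 0.058 ends [ 0.499 -0.083  0.2  ] [ 0.582 -0.108  0.195]
wrist marker 0.91 8505 mu [0.6116 0.0063 0.1955] dir [ 0.956 -0.283 -0.082] yaw -0.288 slant 0.082 nslant 0.082 ends [0.51  0.036 0.204] [ 0.695 -0.018  0.188]
wrist lever_grip 0.92 3965 mu [ 0.5428 -0.0964  0.1974] dir [ 0.956 -0.286 -0.059] yaw -0.29 slant 0.0588 nslant 0.059 ends [ 0.5   -0.084  0.2  ] [ 0.582 -0.108  0.195]
wrist marker 0.87 8410 mu [0.6112 0.0065 0.1955] dir [ 0.956 -0.282 -0.081] yaw -0.287 slant 0.0815 nslant 0.082 ends [0.51  0.036 0.204] [ 0.695 -0.018  0.188]
wrist lever_grip 0.64 3893 mu [ 0.5434 -0.0963  0.1974] dir [ 0.953 -0.298 -0.059] yaw -0.304 slant 0.0591 nslant 0.059 ends [ 0.5   -0.083  0.2  ] [ 0.582 -0.108  0.195]
[ 0.525133   -0.09239136  0.27184723] [ 0.62732168 -0.46171982  0.28283673] 29.825
[[ 0.001 -0.961 -0.276  0.07 ]
 [ 1.     0.001  0.001 -0.   ]
 [-0.001 -0.276  0.961 -0.142]
 [ 0.     0.     0.     1.   ]]
```

View pics/w3.png

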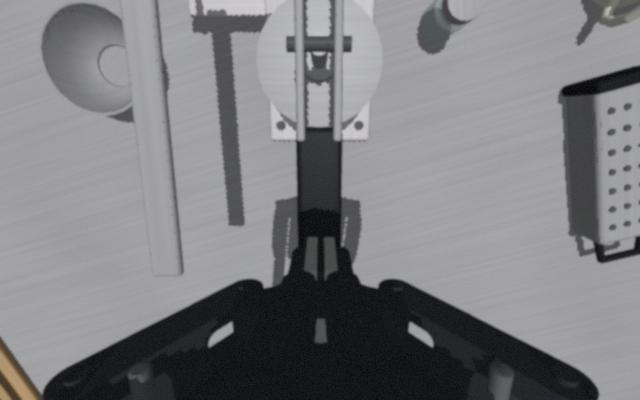

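Using only the grip's own surface, the lever slant is 0.059 and the marker slant 0.082, and both hold across views. The marker therefore needs about 5 mm more at its grip.

Call:
apply_moves --moves '[{"jaw": 0,"offset": [0,-40,0],"rot": [0,0,0]},{"jaw": 0,"offset": [0,-40,0],"rot": [0,0,0]},{"jaw": 0,"offset": [0,-40,0],"rot": [0,0,0]},{"jaw": 0,"offset": [0,0,30],"rot": [0,0,0]},{"jaw": 0,"offset": [0,0,30],"rot": [0,0,0]}]'

```text
time_s: 30.6
eef_pos: [0.5596, 0.0227, 0.2115]
eef_rot: [0.0, 0.99, -0.143, 0.001]
wrist_force: [-0.6, 0.0, -0.6]
opening: 0.001
grasp_force: 0.0
```

Call:
apply_moves --moves '[{"jaw": 0,"offset": [0,0,5],"rot": [0,0,0]},{"jaw": 0,"offset": [0,0,4],"rot": [0,0,0]},{"jaw": 0,"offset": [0,0,3],"rot": [0,0,0]},{"jaw": 0,"offset": [0,0,2],"rot": [0,0,0]},{"jaw": 0,"offset": [0,0,0],"rot": [0,0,0]}]'

```text
time_s: 31.22
eef_pos: [0.5597, 0.0217, 0.1986]
eef_rot: [0.0, 0.99, -0.144, 0.001]
wrist_force: [0.4, -0.2, 1.4]
opening: -0.001
grasp_force: 0.6
```

```bash
python3 mk.py
```

```text
wrist marker 0.66 10684 mu [0.6246 0.0047 0.1928] dir [ 0.957 -0.281 -0.068] yaw -0.286 slant 0.0679 nslant 0.068 ends [0.51  0.038 0.201] [ 0.674 -0.01   0.189]
wrist lever_grip 0.87 12100 mu [ 0.5342 -0.0902  0.1977] dir [ 0.955 -0.289 -0.06 ] yaw -0.294 slant 0.0605 nslant 0.06 ends [ 0.478 -0.073  0.201] [ 0.585 -0.106  0.195]
wrist marker 0.56 10747 mu [0.6244 0.0045 0.1927] dir [ 0.957 -0.283 -0.067] yaw -0.288 slant 0.0671 nslant 0.067 ends [0.51  0.038 0.201] [ 0.674 -0.01   0.189]
wrist lever_grip 0.64 12103 mu [ 0.5342 -0.0902  0.1977] dir [ 0.956 -0.288 -0.061] yaw -0.293 slant 0.0613 nslant 0.061 ends [ 0.479 -0.073  0.201] [ 0.585 -0.105  0.194]
wrist marker 0.95 11069 mu [0.6238 0.0048 0.1926] dir [ 0.957 -0.283 -0.066] yaw -0.288 slant 0.0665 nslant 0.066 ends [0.51  0.038 0.2  ] [ 0.674 -0.01   0.189]
wrist lever_grip 0.74 12193 mu [ 0.5341 -0.0902  0.1977] dir [ 0.955 -0.291 -0.061] yaw -0.296 slant 0.0608 nslant 0.061 ends [ 0.479 -0.073  0.201] [ 0.584 -0.106  0.195]
[0.55952535 0.02175992 0.19822107] [ 1.24101661 -0.03629583  1.22923549] 31.525
```

Call:
apply_moves --moves '[{"jaw": 0,"offset": [0,0,0.5],"rot": [0,0,0]},{"jaw": 0,"offset": [0,0,0.5],"rot": [0,0,0]},{"jaw": 0,"offset": [0,0,0.4],"rot": [0,0,0]},{"jaw": 0,"offset": [0,0,0],"rot": [0,0,0]},{"jaw": 0,"offset": [0,0,0],"rot": [0,0,0]}]'

```text
time_s: 32.3
eef_pos: [0.5591, 0.0219, 0.1964]
eef_rot: [-0.0, 0.99, -0.144, -0.0]
wrist_force: [0.6, -0.5, 1.2]
opening: -0.002
grasp_force: 0.5
```

Call:
apply_moves --moves '[{"jaw": 0,"offset": [0,0,-5],"rot": [0,0,0]},{"jaw": 0,"offset": [0,0,-35],"rot": [0,0,0]},{"jaw": 0,"offset": [-20,25,-35],"rot": [0,0,0]},{"jaw": 0,"offset": [-20,25,-35],"rot": [0,0,0]},{"jaw": 0,"offset": [0,0,0],"rot": [0,0,0]}]'

```text
time_s: 32.92
eef_pos: [0.5069, -0.0157, 0.3101]
eef_rot: [0.0, 0.989, -0.145, 0.003]
wrist_force: [0.2, 0.8, 1.0]
opening: -0.002
grasp_force: 0.0
```

Call:
apply_moves --moves '[{"jaw": 0,"offset": [0,0,0],"rot": [0,0,0]},{"jaw": 0,"offset": [0,0,0],"rot": [0,0,0]},{"jaw": 0,"offset": [0,0,0],"rot": [0,0,0]},{"jaw": 0,"offset": [0,0,0],"rot": [0,0,0]},{"jaw": 0,"offset": [0,0,0],"rot": [0,0,0]}]'

```text
time_s: 33.55
eef_pos: [0.5066, -0.0145, 0.3062]
eef_rot: [-0.0, 0.99, -0.144, -0.0]
wrist_force: [0.7, -0.4, -0.1]
opening: -0.003
grasp_force: 0.0
```

```bash
python3 mk.py; python3 - <<'E'
from h import *
for n in('side','top'):
    p,d=snap(n,n+'9.png');K,T=c2w(n);W=cloud(d,K,T)
    for t in('bowl','shaker','spatula','mug'):
        for r in ctrl.outline_of(n,t)[:1]: print(n,t,r['position'],np.nanmedian(W[r['region']],0).round(3))
E
```

```text
wrist marker 0.95 5311 mu [0.5945 0.0127 0.1931] dir [ 0.958 -0.281 -0.058] yaw -0.285 slant 0.0578 nslant 0.058 ends [0.51  0.038 0.198] [ 0.667 -0.009  0.189]
wrist lever_grip 0.74 4483 mu [ 0.5307 -0.0911  0.1983] dir [ 0.956 -0.287 -0.059] yaw -0.292 slant 0.0594 nslant 0.059 ends [ 0.478 -0.075  0.202] [ 0.583 -0.107  0.195]
wrist marker 0.6 5344 mu [0.595  0.0124 0.1931] dir [ 0.958 -0.281 -0.058] yaw -0.285 slant 0.0577 nslant 0.058 ends [0.51  0.037 0.198] [ 0.668 -0.009  0.189]
wrist lever_grip 0.9 4481 mu [ 0.5308 -0.0911  0.1983] dir [ 0.956 -0.287 -0.059] yaw -0.291 slant 0.0587 nslant 0.059 ends [ 0.478 -0.075  0.201] [ 0.582 -0.106  0.195]
wrist marker 0.68 5286 mu [0.5946 0.0125 0.1931] dir [ 0.958 -0.282 -0.057] yaw -0.286 slant 0.0573 nslant 0.057 ends [0.509 0.038 0.198] [ 0.668 -0.009  0.189]
wrist lever_grip 0.61 4479 mu [ 0.5309 -0.0912  0.1983] dir [ 0.956 -0.288 -0.059] yaw -0.293 slant 0.0594 nslant 0.059 ends [ 0.478 -0.075  0.202] [ 0.582 -0.107  0.195]
[ 0.50661169 -0.01463667  0.30653112] [ 0.15493064 -0.13381414  0.33518461] 33.85
side bowl [271.0, 247.4] [0.739 0.101 0.035]
side shaker [374.4, 210.8] [ 0.645 -0.263  0.036]
side spatula [394.8, 280.6] [ 0.383 -0.053  0.008]
side mug [414.6, 183.6] [ 0.634 -0.47   0.069]
top bowl [268.0, 171.8] [0.731 0.116 0.02 ]
top shaker [398.0, 188.8] [ 0.65  -0.274  0.08 ]
top mug [469.0, 189.4] [ 0.651 -0.504  0.052]
```

View pics/w3.png

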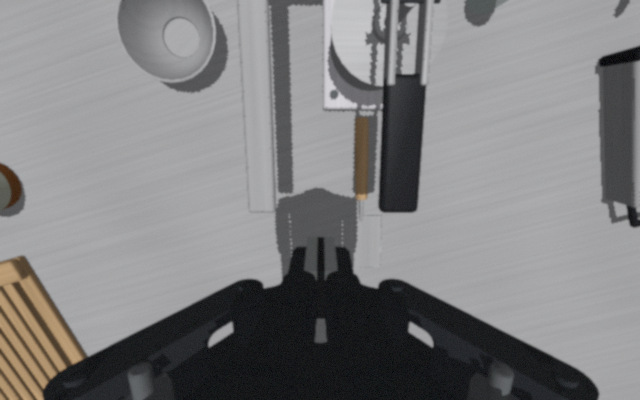

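The picture shows the marker (tip at 262,210) and the lever (tip at 400,210) level with each other and free of the gripper. Their slants are 0.058 and 0.059, and the bystanders measured again are where they were.

```bash
python3 -c "
from bench import ctrl
print(ctrl.hand_in())"
```

```text
the job is handed in; nothing more can be done
None
```

I pressed the lever to about 10 N and left it resting on the stack at about 0.59 rad, swung the marker arm to the same slant (0.058 against the lever's 0.059), let go of both and handed the job in at about 34 s.

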